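# Clear the base, fit the tool tray and lay the burnishing sticks in it

## Task

Clear the two sawn wood blanks out of the pocket of the wooden base and set them on the bench, clear of the base; then fit the loose plywood tool tray into the pocket: hook its plain edge (opposite the metal pull tab) fully under the base's metal lip and rotate the tab end down until the tray lies flat and home. Then lay every birch burnishing stick there is flat across the tray's two combs, each centred in a notch pair of its own, all sharpened points to the left (your left as you look over the lip towards the pull tab). Leave the glue bottle, the cup and the beech plug standing where they are.

Things in the scene. Friction and masses are not known exactly. Their poses are not given: they have to be found in the camera images.
- rest_base: pale wooden base fixed to the bench, aluminium lip along its near edge, 214 (x) x 152 (y) x 24 mm. Origin at bench height under the pocket's centre; x points from the lip to the far wall, y left, z up. The tray is longer than the opening beside the lip, so it cannot drop in flat
- pocket (a point): centre of the pocket floor, 6 mm above the base's origin, same axes. Near wall's inner face at x = -93 mm, far wall's at +93, side walls' at y = +-64 (at the floor). Far and side walls are 11 mm high above the floor and splay outward 17 degrees
- lip_edge (a point): middle of the lip's free lower edge: x = -77 mm, 13 mm above the pocket floor. From here the lip, 5 mm thick, covers the pocket back to the near wall (16 mm)
- tool_tray: loose plywood tray, about 0.22 kg, 180 (x) x 120 (y) mm, plate 6 mm thick; origin at the centre of its underside; x points from the plain edge (x = -90 mm, goes under the lip) to the aluminium pull tab, z up. Seated, it lies flat on the pocket floor with x the same way as the base's, and has 6 mm play along x, 4 mm to each side
- tab_grip (a point): middle of the upper part of the tray's upright pull tab (x = 83 mm, 30 mm above the underside). The tab is 10 mm thick along x, 50 mm wide along y, its top 42 mm above the underside; grip it across its thickness
- notch1 (a point): notch pair 1 from the plain edge (tray x = -58 mm): midway between the facing notches of the tray's two wooden combs, at the height of the notch bottoms (19 mm above the underside); tray's axes. The combs run along x at y = +-45 mm, 10 mm wide; notches 17 mm wide along x, 10 mm deep. A stick lies across both combs along y, point to +y
- notch2 (a point): notch pair 2 from the plain edge (tray x = -24 mm): midway between the facing notches of the tray's two wooden combs, at the height of the notch bottoms (19 mm above the underside); tray's axes. The combs run along x at y = +-45 mm, 10 mm wide; notches 17 mm wide along x, 10 mm deep. A stick lies across both combs along y, point to +y
- notch3 (a point): notch pair 3 from the plain edge (tray x = 10 mm): midway between the facing notches of the tray's two wooden combs, at the height of the notch bottoms (19 mm above the underside); tray's axes. The combs run along x at y = +-45 mm, 10 mm wide; notches 17 mm wide along x, 10 mm deep. A stick lies across both combs along y, point to +y
- notch4 (a point): notch pair 4 from the plain edge (tray x = 44 mm): midway between the facing notches of the tray's two wooden combs, at the height of the notch bottoms (19 mm above the underside); tray's axes. The combs run along x at y = +-45 mm, 10 mm wide; notches 17 mm wide along x, 10 mm deep. A stick lies across both combs along y, point to +y
- stick_a: birch burnishing stick, 8 x 140 x 8 mm, square section, 12 g, sharpened to a point at one end (last 15 mm or so) and blunt at the other; origin at the middle of its underside as it starts, y points along it to the pointed end. May be absent
- stick_b: birch burnishing stick, 8 x 140 x 8 mm, square section, 12 g, sharpened to a point at one end (last 15 mm or so) and blunt at the other; origin at the middle of its underside as it starts, y points along it to the pointed end. May be absent
- stick_c: birch burnishing stick, 8 x 140 x 8 mm, square section, 12 g, sharpened to a point at one end (last 15 mm or so) and blunt at the other; origin at the middle of its underside as it starts, y points along it to the pointed end. May be absent
- stick_d: birch burnishing stick, 8 x 140 x 8 mm, square section, 12 g, sharpened to a point at one end (last 15 mm or so) and blunt at the other; origin at the middle of its underside as it starts, y points along it to the pointed end. May be absent
- stick_a_point (a point): pointed end of stick_a, on its centre line
- stick_b_point (a point): pointed end of stick_b, on its centre line
- stick_c_point (a point): pointed end of stick_c, on its centre line
- stick_d_point (a point): pointed end of stick_d, on its centre line
- blank_a: sawn wood blank, a plain brown block 36 (x) x 60 (y) x 22 mm, 32 g, starting on the pocket floor of the base; origin at the centre of its underside. Grip across the 36 mm. (The microscope's boom crosses 0.47 m above the bench's right side, y below -0.3: wrists stay clear of it.)
- blank_b: sawn wood blank, a plain brown block 36 (x) x 60 (y) x 22 mm, 32 g, starting on the pocket floor of the base; origin at the centre of its underside. Grip across the 36 mm. (The microscope's boom crosses 0.47 m above the bench's right side, y below -0.3: wrists stay clear of it.)
- glue_bottle: small brown glue bottle with a black cap, 33 mm across, 102 mm high, standing; bystander
- cup: translucent cup, 37 mm across, 56 mm high, standing; bystander
- plug: tapered beech plug, 35 mm across, 39 mm high, standing; bystander

How it is judged:
By the outcome, as a careful person would: the job done as asked, in the order asked, and still so for the second after the job is handed in, with the robot touching nothing.
Of stick_a, stick_b, stick_c, stick_d only 3 to 4 are there at a start; the rules pass over those that are not, and their reading is None.
At some moment in a run one of stick_a, stick_b, stick_c, stick_d may be knocked a few centimetres aside while the robot is not near it.
Once in a run the grip may slacken for a moment while it holds something.
It also fails if it takes over 210 s, if anything falls off the work surface, if the arm or the gripper's body presses on something with over 40 N, if the wrist force passes 120 N, or if a joint passes its speed limit or range.

## Robot

A 7-joint arm with a two-finger parallel gripper is mounted at the origin on a cart in front of the work surface, level with it; the furniture and walls round the work are solid. World frame = base frame: x ahead of the robot, y to its left, z up, the work surface at z = 0. Lengths are in m, angles in rad, forces in N, time in s.
With the tool pointing down it reaches from about 0.35 to 0.9 m from the base axis. Payload 7.2 kg.
Tool frame: the origin (TCP) lies midway between the tips of the shut fingers; the grasp point (between the pads) lies 19 mm behind it; z points along the fingers, y is the line along which they close (so a half turn about z gives the same grasp; the last joint's range is limited). The gripper opens to 85 mm and grips with 20 to 120 N. Pads are 22 mm wide; open, the fingers measure 114 mm over their backs; the gripper's body (76 mm by 85 mm) begins 54 mm behind the grasp point. The pads swing forward as they close: fully open they stand 13 mm farther back than shut.
Start: joints at [-0.068, 0.411, -0.013, 1.596, 0.006, 1.134, -0.082], TCP at [0.625, -0, 0.231] pointing down, gripper open.
Joint ranges: [-2.95, 2.95], [-0.29, 1.99], [-1.47, 1.44], [0.14, 2.54], [-1.03, 4.17], [0.13, 1.85], [-2.86, 2.86]. Speed limits (rad/s): [2.39, 2.39, 3.01, 3.01, 3.14, 3.14, 3.14].

## Interface

Orientations are given as a unit quaternion [x, y, z, w].
In Python, from cell import reach, movel, move_j, command_gripper, dwell, solve_ik, state, camera, camera_params, MotionError, finish_job gives the robot as it stands. Calls block until the motion is done:
- reach(position, orientation): joint-space move of the TCP to a pose.
- movel(position, velocity=0.15, orientation=None, stop_force=None): straight line of the TCP; orientation=None keeps the orientation; velocity is the mean speed in m/s. With stop_force (N) it stops when the force on the tool has changed by that much, and returns True; else False.
- move_j(angles): joint-space move.
- command_gripper(opening): opening from 0.0 (shut) to 1.0 (fully open); the grip force is fixed at half the most; returns when the fingers have stopped.
- dwell(seconds).
- solve_ik(position, orientation): joint angles nearest the present ones, or None.
- state(): the state.
- camera(name): name is "scene" or "side" or "wrist"; returns the picture (384x512x3 uint8, red, green, blue); there is no depth.
- camera_params(name): a dict with "K" (3x3 intrinsics, pixels), "R" (3x3) and "t" (3): a world point X has camera coordinates R X + t; the wrist camera has in their place "tool_from_camera" (4x4, takes a point from camera to tool coordinates, whose origin is the TCP and whose axes are the flange's). Camera axes: x right, y down, z forward; pixel columns grow to the right and rows downward; lengths in m; the calibration is good to about 2 mm. A picture is of the moment at which its call begins: read the wrist's pose just before it. camera_params takes no time and is no camera call.
A pose or a line that the arm cannot do raises MotionError and nothing moves.
- finish_job(): hands the job in; it is judged then, once.
The state is a dict: "time_s": time; "joints": joint angles; "qd": joint speeds; "effort": joint torques, N m; "ee_pos": TCP position; "tool_rot": TCP orientation; "ft_force": force on the tool from outside, world axes, zero at the start; "torque": the same for the moment, N m; "finger_gap": opening from 0.0 (shut) to 1.0 (fully open); "finger_force": force on a finger pad.
Only numpy, scipy, OpenCV 4.12 (cv2) and the standard library are available. Lean on these libraries where they do the work, as an engineer would, in place of code of your own. Each camera call takes 0.05 s, during which the arm holds its last target. There are 200 camera calls.

## Working session

There is one attempt and no reset: what is moved stays moved. The work goes in short steps, each a Python script; the robot and the scene stay as the last script left them, time stands still between calls to the robot, and variables do not carry over. Pictures are saved under pics/ and viewed, at most 14 in all, crops included, and the job is handed in when it is done.

```bash
ls; mkdir -p pics; python3 - <<'E'
from cell import *
import cv2
for n in ("scene","side","wrist"):
    im=camera(n); cv2.imwrite(f"pics/{n}0.png",cv2.resize(im[:,:,::-1],(800,600),interpolation=cv2.INTER_CUBIC))
    p=camera_params(n); print(n,{k:__import__('numpy').round(v,4).tolist() for k,v in p.items()})
s=state(); print(s)
E
```

```text
pics
scene {'K': [[492.6603, 0.0, 249.9123], [0.0, 492.6603, 188.3288], [0.0, 0.0, 1.0]], 'R': [[0.7661, -0.6424, 0.0214], [-0.3006, -0.3875, -0.8715], [0.5681, 0.6612, -0.49]], 't': [-0.4163, 0.2381, 1.198]}
side {'K': [[427.5019, 0.0, 248.1708], [0.0, 427.5019, 194.1736], [0.0, 0.0, 1.0]], 'R': [[-1.0, -0.0049, 0.007], [-0.0085, 0.5676, -0.8232], [0.0, -0.8233, -0.5676]], 't': [0.5653, 0.0199, 1.1178]}
wrist {'K': [[267.4892, 0.0, 251.8466], [0.0, 267.4892, 193.2196], [0.0, 0.0, 1.0]], 'tool_from_camera': [[0.0011, -0.9462, -0.3236, 0.0839], [1.0, 0.0007, 0.0015, 0.0005], [-0.0012, -0.3236, 0.9462, -0.1409], [0.0, 0.0, 0.0, 1.0]]}
{'time_s': 0.15, 'joints': array([-0.06817865,  0.41176902, -0.01270909,  1.59677327,  0.00557915,
        1.13430568, -0.08217918]), 'qd': array([ 0.00116431, -0.00039286,  0.00174361, -0.00321752,  0.00081109,
        0.00035299, -0.00022757]), 'effort': array([ 8.68001844e-04, -6.01035547e+01,  6.82709701e-01, -2.99646127e+01,
        1.39312408e-02,  7.85868731e-03, -1.85852571e-05]), 'ee_pos': array([ 6.24654938e-01, -3.87279404e-05,  2.30645474e-01]), 'tool_rot': array([ 7.07102681e-01,  7.07110618e-01, -4.54388330e-04, -4.07050838e-04]), 'ft_force': array([ 0.52351099, -1.02822028,  0.1973    ]), 'torque': array([-0.00607442, -0.02934239,  0.04527336]), 'finger_force': 0.0, 'finger_gap': 0.9980145895021506}
```

View pics/scene0.png

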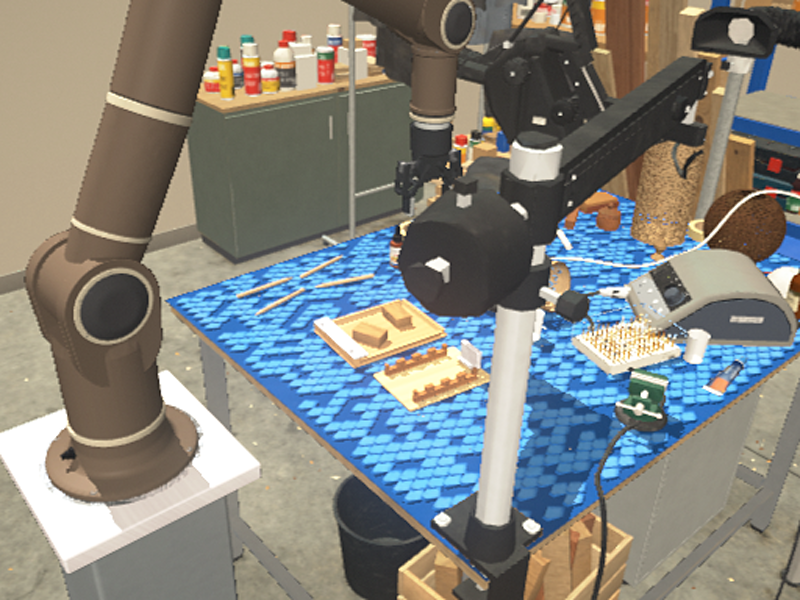

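View pics/side0.png

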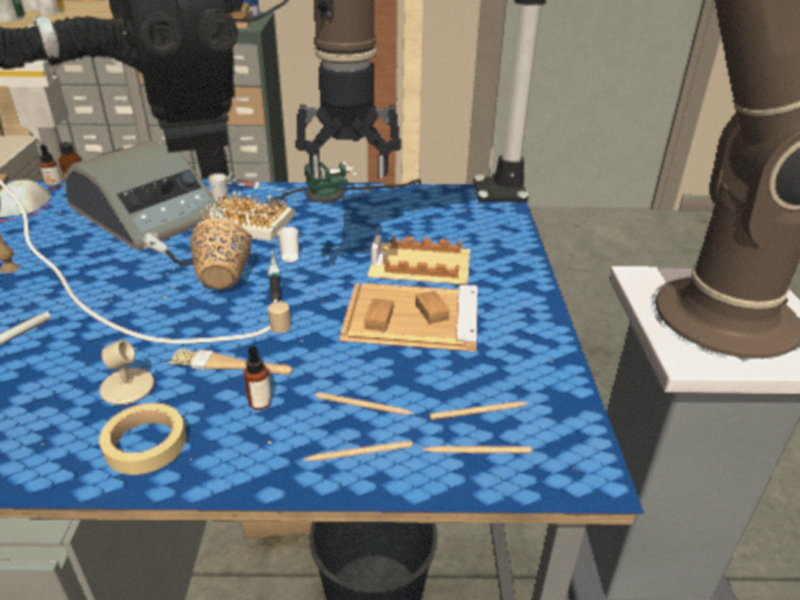

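The side view shows four sticks (points apparently toward the image's middle or left), with the base at about (410,316) px, the tray at about (420,260) and the bottle, cup and plug to the left of the base.

```bash
cat > h.py <<'E'
from cell import *
import numpy as np, cv2
from scipy.spatial.transform import Rotation as Ro
def pw(name,uv,z,pose=None,s=0.64):
    """pixel (in 800x600 picture by default) -> world point at height z"""
    p=camera_params(name); uv=np.atleast_2d(uv)*s
    d=np.linalg.inv(p["K"])@np.c_[uv,np.ones(len(uv))].T
    if name=="wrist":
        T=p["tool_from_camera"]; Rt=Ro.from_quat(pose[1]).as_matrix()
        R=Rt@T[:3,:3]; c=Rt@T[:3,3]+pose[0]
    else: R=p["R"].T; c=-R@p["t"]
    d=R@d
    return (c[:,None]+d*((z-c[2])/d[2])).T
def wp(name,X,pose=None):
    p=camera_params(name); X=np.atleast_2d(X)
    if name=="wrist":
        T=p["tool_from_camera"]; Rt=Ro.from_quat(pose[1]).as_matrix()
        R=(Rt@T[:3,:3]).T; t=-R@(Rt@T[:3,3]+pose[0])
    else: R,t=p["R"],p["t"]
    q=p["K"]@(R@X.T+t[:,None]); return (q[:2]/q[2]).T
def snap(fn,name="wrist"):
    s=state(); pose=(s["ee_pos"].copy(),s["tool_rot"].copy()); im=camera(name)
    np.savez("pics/"+fn+".npz",im=im,p=pose[0],q=pose[1])
    cv2.imwrite("pics/"+fn+".png",cv2.resize(im[:,:,::-1],(800,600),interpolation=cv2.INTER_CUBIC)); return im,pose
E
python3 - <<'E'
from h import *
np.set_printoptions(precision=3,suppress=True)
for n,uv,z in [("base corners",[(357,285),(478,286),(476,348),(341,345)],.024),("tray",[(379,246),(470,245),(470,283),(370,278)],.006),
 ("sticks",[(316,396),(411,412),(429,416),(527,404),(305,459),(412,444),(423,450),(532,450)],.004),("bottle,plug,cup",[(258,405),(280,328),(289,260)],0)]:
    print(n);print(pw("side",uv,z))
E
```

```text
base corners
[[ 0.618 -0.046  0.024]
 [ 0.411 -0.046  0.024]
 [ 0.433  0.124  0.024]
 [ 0.635  0.12   0.024]]
tray
[[ 0.583 -0.213  0.006]
 [ 0.407 -0.22   0.006]
 [ 0.42  -0.084  0.006]
 [ 0.598 -0.097  0.006]]
sticks
[[0.666 0.211 0.004]
 [0.532 0.241 0.004]
 [0.508 0.249 0.004]
 [0.37  0.224 0.004]
 [0.669 0.328 0.004]
 [0.532 0.301 0.004]
 [0.519 0.311 0.004]
 [0.378 0.309 0.004]]
bottle,plug,cup
[[ 0.745  0.226  0.   ]
 [ 0.739  0.046  0.   ]
 [ 0.752 -0.167 -0.   ]]
```

View pics/wrist0.png

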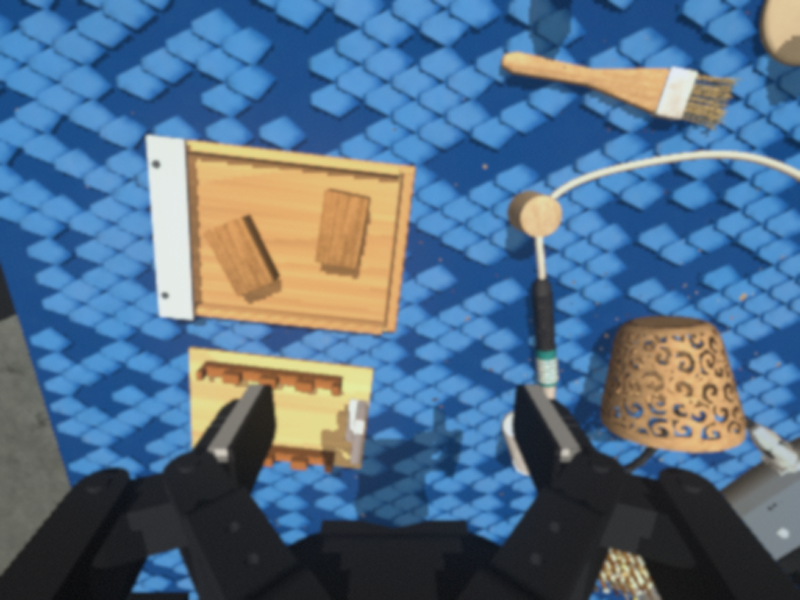

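The wrist view shows the base outline (148,136)-(414,166)-(393,332)-(160,318) with the lip on the left. The two blanks are at about (243,258) and (343,232), and the tray is below with corners near (190,348),(373,368),(361,468) and its tab at (356,430).

```bash
cat >> h.py <<'E'
from scipy.optimize import least_squares
def fit(obj,uv,name,pose,x0,s=0.64):
    """planar pose (x,y,yaw) of object points obj (N,3; z above bench) from pixels"""
    obj=np.array(obj,float); uv=np.array(uv)*s
    def X(p):
        c,si=np.cos(p[2]),np.sin(p[2]); return np.c_[p[0]+c*obj[:,0]-si*obj[:,1],p[1]+si*obj[:,0]+c*obj[:,1],obj[:,2]]
    r=least_squares(lambda p:(wp(name,X(p),pose)-uv).ravel(),x0)
    return r.x,np.abs(r.fun).max()
def down(yaw):
    "tool down, closing line (tool y) at angle yaw from world x"
    return (Ro.from_euler('z',yaw)*Ro.from_quat([2**-.5,2**-.5,0,0])).as_quat()
E
python3 - <<'E'
from h import *
np.set_printoptions(precision=4,suppress=True)
P=(np.array([.62465,0,.23065]),np.array([.7071,.7071,-.00045,-.0004]))
print("base",*fit([(-.107,.076,.024),(.107,.076,.024),(.107,-.076,.024),(-.107,-.076,.024)],[(148,136),(414,166),(393,332),(160,318)],"wrist",P,(.52,.04,0)))
print("tray",*fit([(-.09,.06,.006),(.09,.06,.006),(.09,-.06,.006)],[(190,348),(373,368),(361,468)],"wrist",P,(.5,-.15,0)))
for n,uv,y in [("a",[(208,233),(243,217),(271,283),(247,300)],.5),("b",[(328,190),(368,196),(358,272),(318,262)],0)]:
    w=pw("wrist",uv,.028,P); print(n,w[:,:2],np.linalg.norm(np.diff(np.r_[w,w[:1]],axis=0),axis=1),w.mean(0))
    print(*fit([(-.018,.03,.028),(.018,.03,.028),(.018,-.03,.028),(-.018,-.03,.028)],uv,"wrist",P,(w[:,0].mean(),w[:,1].mean(),y)))
E
```

```text
base [ 0.5301  0.0153 -0.0972] 4.627258382034142
tray [ 0.5099 -0.1584 -0.1253] 1.2882157936988392
a [[ 0.4728  0.0261]
 [ 0.5031  0.0391]
 [ 0.5206 -0.0166]
 [ 0.4984 -0.032 ]] [0.033  0.0585 0.027  0.0635] [0.4987 0.0041 0.028 ]
[0.4987 0.0042 0.3986] 4.727256901827474
b [[ 0.5732  0.0604]
 [ 0.6049  0.0558]
 [ 0.5953 -0.0068]
 [ 0.5619  0.0018]] [0.0321 0.0634 0.0345 0.0597] [0.5838 0.0278 0.028 ]
[ 0.5838  0.0279 -0.1757] 1.5129649783440016
```

```bash
cat >> h.py <<'E'
TILT=Ro.from_euler('x',0.3296)
def camover(x,y,z):
    "put the wrist camera at x,y,z looking straight down, image right = world x"
    R=TILT*Ro.from_quat(down(0)); t=camera_params("wrist")["tool_from_camera"][:3,3]
    reach(np.array([x,y,z])-R.apply(t),R.as_quat()); dwell(.3)
def crop(fn,im,u0,v0,w,h,k):
    cv2.imwrite(f"pics/{fn}.png",cv2.resize(im[v0:v0+h,u0:u0+w,::-1],None,fx=k,fy=k,interpolation=cv2.INTER_CUBIC))
E
python3 - <<'E'
from h import *
camover(.53,-.03,.36)
im,P=snap("w1"); print(P, state()["time_s"])
print(wp("wrist",[[.4,.12,0],[.66,-.23,0]],P))
crop("w1c",im,130,70,260,195,3)
E
```

```text
(array([ 0.53016532, -0.06228816,  0.19973693]), array([ 0.69646411,  0.69859429,  0.11601513, -0.11594937])) 1.0583
[[154.79244002  81.98705502]
 [346.98285092 342.89273728]]
```

View pics/w1c.png

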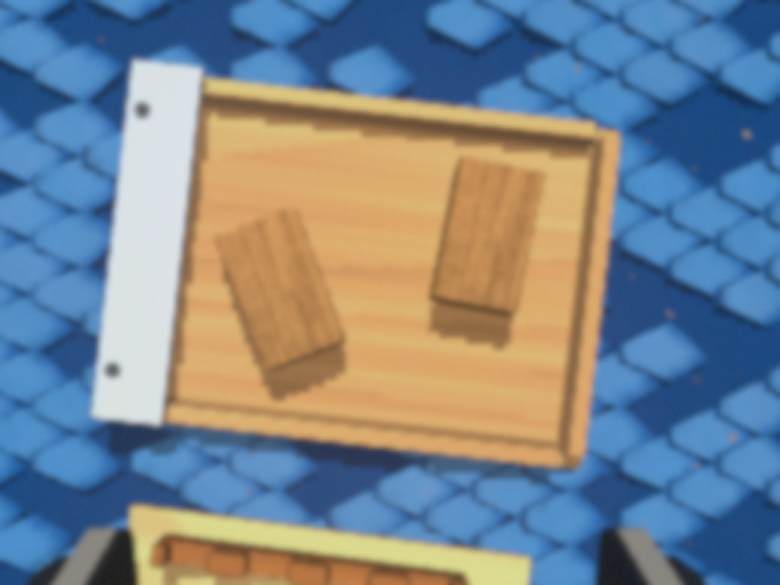

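The crop (3x, origin 130,70) shows the lip corners at (133,60),(203,68),(163,426),(92,418) and the far wall's outer corners at (620,130),(580,468). The blanks' top faces are (216,238),(298,210),(344,342),(268,371) and (461,157),(545,173),(513,314),(432,297).

```bash
python3 - <<'E'
from h import *
np.set_printoptions(precision=4,suppress=True)
d=np.load("pics/w1.npz"); P=(d["p"],d["q"])
c=lambda uv:np.array(uv)/3+[130,70]
lip=[(-.107,.076,.024),(-.077,.076,.024),(-.077,-.076,.024),(-.107,-.076,.024)]; luv=[(133,60),(203,68),(163,426),(92,418)]
b,e=fit(lip,c(luv),"wrist",P,(.53,.015,-.1),1); print("base lip only",b,e)
def pred(p,pts):
    X=np.array(pts); R=Ro.from_euler('z',p[2]).as_matrix(); X=X@R.T+[p[0],p[1],0]; return (wp("wrist",X,P)-[130,70])*3
print("outer far z17",pred(b,[(.107,.076,.017),(.107,-.076,.017)]),"inner top",pred(b,[(.0964,.0674,.017),(.0964,-.0674,.017)]),"floor",pred(b,[(.093,.064,.006),(.093,-.064,.006)]))
print("base all", *fit(lip+[(.107,.071,.017),(.107,-.071,.017)],c(luv+[(620,130),(580,468)]),"wrist",P,b,1))
sq=[(-.018,.03,.028),(.018,.03,.028),(.018,-.03,.028),(-.018,-.03,.028)]
print("a",*fit(sq,c([(216,238),(298,210),(344,342),(268,371)]),"wrist",P,(.5,0,.4),1))
print("b",*fit(sq,c([(461,157),(545,173),(513,314),(432,297)]),"wrist",P,(.58,.03,-.18),1))
E
```

```text
base lip only [ 0.5312  0.0136 -0.1085] 0.5198253875990702
outer far z17 [[634.887  121.3768]
 [594.9526 474.6616]] inner top [[608.0043 138.5653]
 [572.5853 451.8899]] floor [[591.9086 152.5314]
 [559.3198 440.8116]]
base all [ 0.5291  0.0134 -0.1127] 3.537564911590266
a [0.4962 0.0037 0.3562] 1.1304982771958407
b [ 0.5814  0.0268 -0.2054] 0.7424938148527644
```

```bash
cat >> h.py <<'E'
def grab_block(x,y,yaw,px,py,pyaw=0):
    q=down(yaw); command_gripper(.68)
    reach([x,y,.10],q); movel([x,y,.012],.12); hit=movel([x,y,.005],.05,stop_force=15); z=state()["ee_pos"][2]
    command_gripper(0); s=state(); print("grip",hit,round(z,4),s["finger_gap"],s["finger_force"])
    movel([x,y,.10],.15); print("gap",state()["finger_gap"])
    reach([px,py,.07],down(pyaw)); hit=movel([px,py,z-.006],.06,stop_force=6)
    print("placed",hit,state()["ee_pos"],state()["finger_gap"]); command_gripper(.6); movel([px,py,.12],.2)
E
python3 - <<'E'
from h import *
grab_block(.5814,.0268,-.2054,.685,-.03)
grab_block(.4962,.0037,.3562,.685,-.11)
camover(.53,-.10,.36)
im,P=snap("w2"); print(P, state()["time_s"])
print(wp("wrist",[[.4,.12,0],[.66,-.23,0]],P))
crop("w2c",im,120,40,266,200,3)
E
```

```text
grip False 0.005 0.4166163928893384 60.889567136764526
gap 0.41021102183648633
placed True [ 6.84627396e-01 -3.00328506e-02 -4.75958054e-04] 0.4089392743475093
grip False 0.0051 0.4090992333856619 60.24459958076477
gap 0.41467302686876917
placed True [ 6.84597705e-01 -1.09961337e-01 -4.06371146e-04] 0.4090762347621862
(array([ 0.53002525, -0.13266063,  0.19881126]), array([ 0.69681896,  0.69819082,  0.11568886, -0.11657187])) 14.6833
[[155.00526644  29.50722525]
 [347.89235531 290.91902274]]
```

View pics/w2c.png

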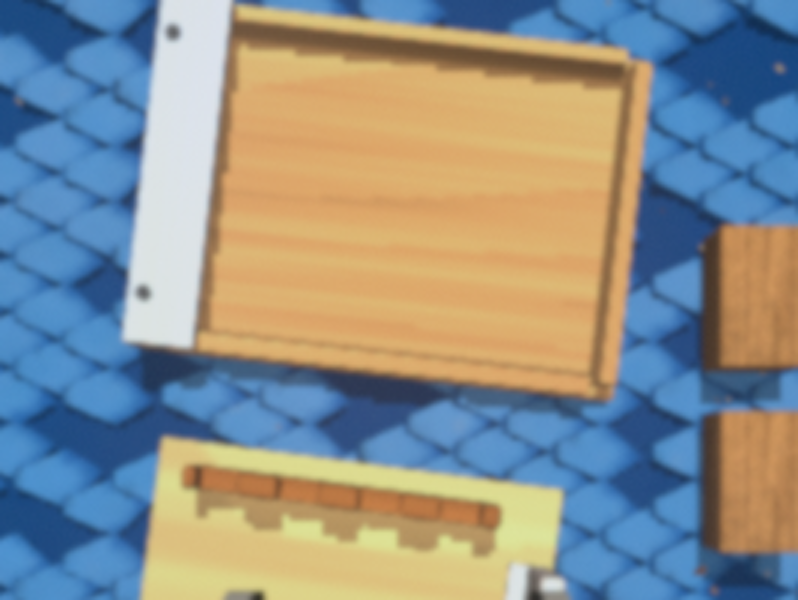

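Both blanks stand clear on the right at about (750,300) and (750,480), and the pocket is empty. The tray's left edge runs (161,437)–(563,490), with the tab's left end at about (513,565); the lip's right corners are (123,341),(193,348).

```bash
python3 - <<'E'
from h import *
np.set_printoptions(precision=4,suppress=True)
d=np.load("pics/w2.npz"); P=(d["p"],d["q"])
c=lambda uv:np.array(uv)/3+[120,40]
t,e=fit([(-.09,.06,.006),(.09,.06,.006)],c([(161,437),(563,490)]),"wrist",P,(.5,-.15,-.1),1); print("tray",t,e)
def pred(p,pts):
    X=np.array(pts); R=Ro.from_euler('z',p[2]).as_matrix(); X=X@R.T+[p[0],p[1],0]; return (wp("wrist",X,P)-[120,40])*3
print("tab top",pred(t,[(.078,.025,.042),(.088,.025,.042)]))
b=(.5312,.0136,-.1085); print("lip",pred(b,[(-.107,-.076,.024),(-.077,-.076,.024)]),"floor far",pred(b,[(.093,.064,.006),(.093,-.064,.006)]))
E
```

```text
tray [ 0.5083 -0.1606 -0.1279] 0.62067050049626
tab top [[542.4236 577.5635]
 [567.5225 580.872 ]]
lip [[122.606  341.4915]
 [194.0332 349.5075]] floor far [[623.8122  82.0334]
 [591.4027 371.1349]]
```

```bash
cat >> h.py <<'E'
B=np.array([.5312,.0136,-.1085])
def bw(p):
    "base coordinates -> world"
    return Ro.from_euler('z',B[2]).apply(p)+[B[0],B[1],0]
def tcp_tray(E,th,yo=0.,gz=.015):
    "TCP pose for held tray: plain-edge bottom line middle at base coords E, tab end up by th"
    R=Ro.from_euler('z',B[2])*Ro.from_euler('y',-th)
    return bw(E)+R.apply([.173,0,gz]),(R*Ro.from_quat(down(0))).as_quat()
E
python3 - <<'E'
from h import *
th=np.radians(14)
t=np.array([.5083,-.1606]); yaw=-.1279
g=t+.083*np.array([np.cos(yaw),np.sin(yaw)]); q=down(yaw)
command_gripper(.6); reach([*g,.12],q); movel([*g,.05],.12); h=movel([*g,.015],.06,stop_force=10); print(h,state()["ee_pos"])
command_gripper(0); s=state(); print(s["finger_gap"],s["ee_pos"])
movel([*g,.16],.12); s=state(); print(s["finger_gap"],s["ft_force"],s["torque"])
E0=np.array([-.089,0,.0068]); a=np.array([np.cos(th),0,np.sin(th)])
p,q=tcp_tray(E0+.07*a+[0,0,.08],th); reach(p,q); dwell(.3)
im,P=snap("w3"); im2=camera("side"); print(P,state()["finger_gap"],state()["time_s"])
crop("w3c",im,80,0,400,300,2)
print(wp("side",bw([[0,0,.05]])))
np.save("pics/s3.npy",im2); crop("s3c",im2,190,120,200,150,4)
E
```

```text
False [ 0.590678   -0.17119227  0.01490889]
0.1039118189699882 [ 0.59080162 -0.17125939  0.01548549]
0.10238070963211203 [-0.22184874 -0.46291802 -2.91422358] [-0.04029802 -0.1927619  -0.01899219]
(array([ 0.67348834, -0.00327918,  0.16006729]), array([0.73949208, 0.66205778, 0.08111492, 0.09083684])) 0.10171279147981166 19.85
[[261.81785121 186.99383461]]
```

View pics/w3c.png

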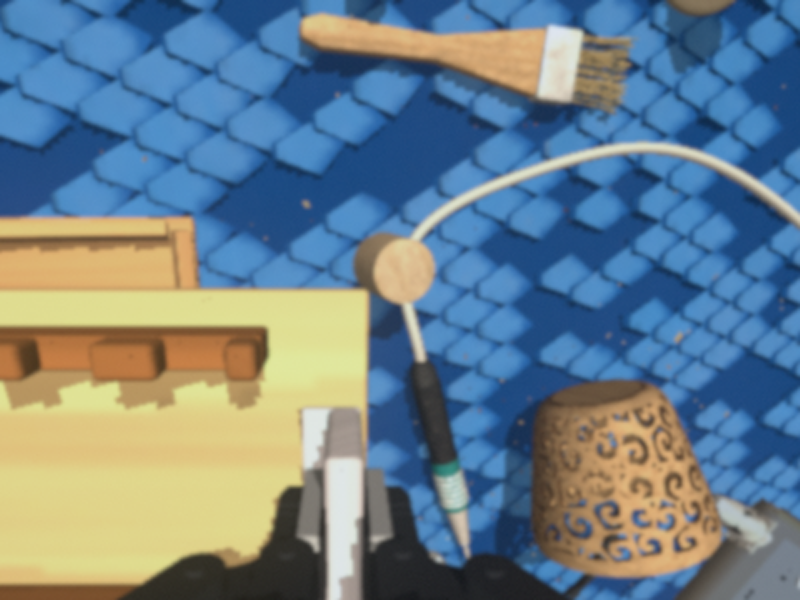

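View pics/s3c.png

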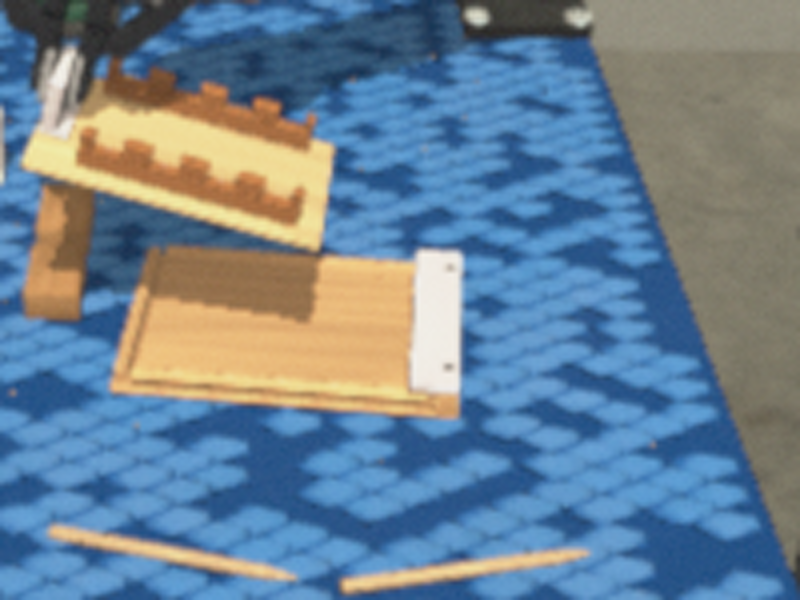

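The tray is held level across and tilted tab-up. In the wrist crop (2x, origin 80,0) its far-left plate corner is at (368,290); the side view shows the four notches of each comb and the plain edge above the pocket.

```bash
python3 - <<'E'
from h import *
p=camera_params("wrist"); T=np.linalg.inv(p["tool_from_camera"])
for yo in (-.004,0,.004):
    X=T@np.array([.06+yo,.007,.015-.006,1]); u=p["K"]@X[:3]; print(yo,(u[:2]/u[2]-[80,0])*2)
E
```

```text
-0.004 [367.77358473 308.49227017]
0 [367.99921028 294.27657351]
0.004 [368.22877138 279.81291484]
```

```bash
python3 - <<'E'
from h import *
th=np.radians(14); a=np.array([np.cos(th),0,np.sin(th)])
E0=np.array([-.0895,-.0012,.0068]); gz=.0155
f0=state()["ft_force"]
for off,dz,v in ((.07,.03,.1),(.07,0,.06),(.03,0,.06)):
    p,q=tcp_tray(E0+off*a+[0,0,dz],th,gz=gz); print(movel(p,v,q,stop_force=12))
p,q=tcp_tray(E0,th,gz=gz); h=movel(p,.03,q,stop_force=12); print("in",h,(state()["ee_pos"]-p)*1e3,state()["ft_force"]-f0,state()["finger_gap"])
if not h:
  for d in (12,10,8,6,4,2.5,1.2,0):
    t=np.radians(d); p,q=tcp_tray(E0+[0,0,-.0006*(1-d/14)],t,gz=gz); h=movel(p,.04,q,stop_force=15); print(d,h,np.round((state()["ee_pos"]-p)*1e3,1),np.round(state()["ft_force"]-f0,1))
    if h: break
im=camera("side"); np.save("pics/s4.npy",im); crop("s4c",im,190,120,200,150,4); print(state()["time_s"])
E
```

```text
False
False
False
in False [0.29926421 0.01899559 0.13418571] [0.78082626 0.14284428 0.26137076] 0.10582936324119929
12 False [ 0.4 -0.1 -0.2] [0.  0.4 0.6]
10 False [ 0.1 -0.1 -0.1] [ 1.4 -0.2  0.8]
8 False [ 0.1 -0.1 -0. ] [0.8 0.  0.9]
6 False [ 0.1 -0.1 -0. ] [0.1 0.  0.9]
4 False [ 0.1 -0.  -0. ] [ 0.2 -0.4  1.2]
2.5 False [ 0.1 -0.  -0. ] [-0.4  0.4  1. ]
1.2 False [ 0.  -0.  -0.1] [ 0.2 -0.4  1. ]
0 False [ 0. -0. -0.] [ 0.3 -0.3  0.7]
25.425
```

View pics/s4c.png

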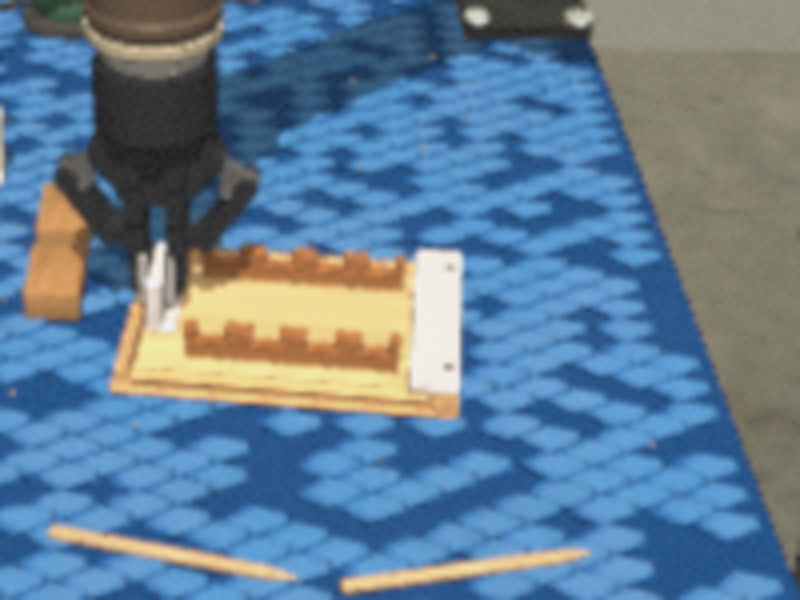

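The tray lies in the pocket under the lip at about (290,320), apparently flat. I'll press it home, release it, then image the tray and the sticks.

```bash
python3 - <<'E'
from h import *
p=state()["ee_pos"].copy()
print(movel(p-[0,0,.003],.02,stop_force=8),(state()["ee_pos"]-p)*1e3,state()["ft_force"])
command_gripper(.5); p=state()["ee_pos"].copy(); movel(p+[0,0,.10],.15)
camover(.53,.05,.36); im,P=snap("w5"); crop("w5c",im,120,110,266,200,3)
camover(.525,.27,.33); im,P=snap("w6"); crop("w6c",im,100,60,320,240,2.5); print(P,state()["time_s"])
E
```

```text
True [ 0.03897028 -0.01757794 -0.30666065] [-1.18900506  0.52786763  6.5409814 ]
(array([0.5251054 , 0.23545446, 0.16996562]), array([ 0.69825319,  0.69683021,  0.11613416, -0.11568486])) 29.0
```

View pics/w5c.png

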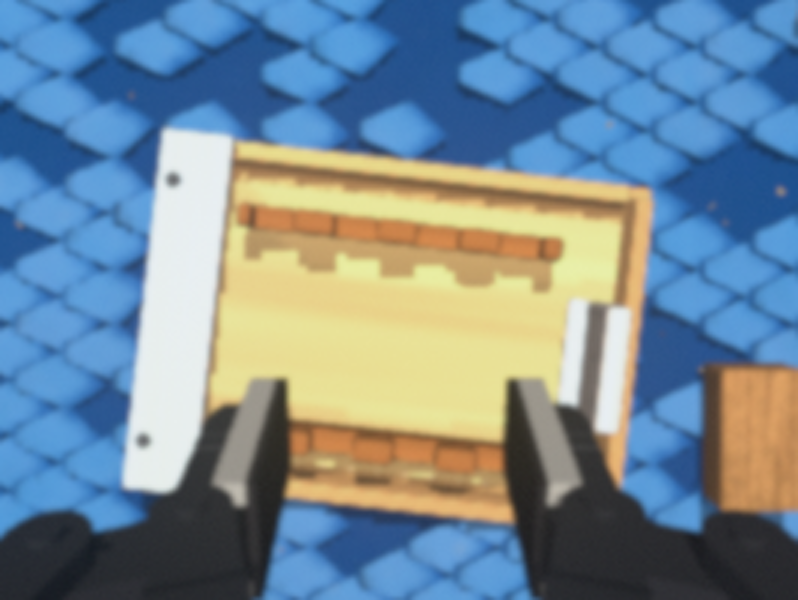

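View pics/w6c.png

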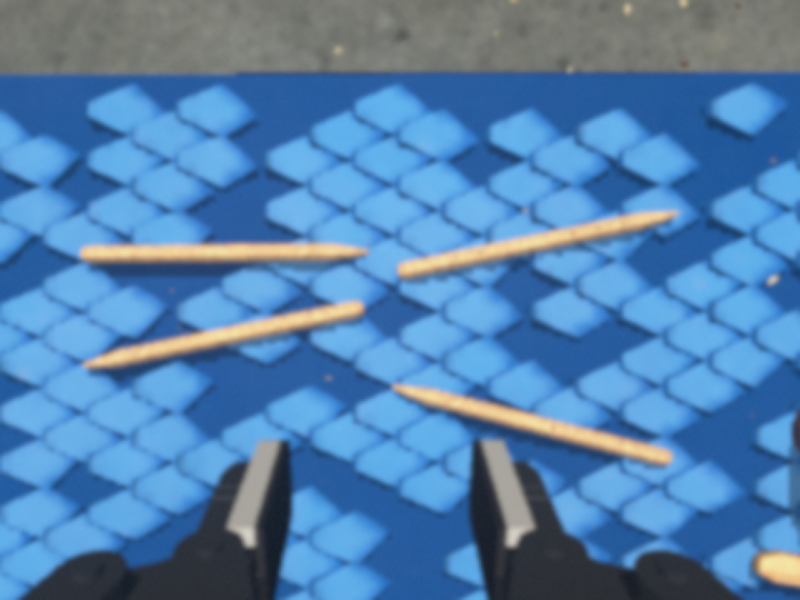

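The seated tray's left comb runs (240,215)–(562,250), its notches centred near (274,218), (357,229), (439,238) and (521,247). In the stick crop, blunt to point, the four sticks run (82,254)→(368,253), (364,308)→(86,366), (400,271)→(679,214) and (670,458)→(394,387).

```bash
cat >> h.py <<'E'
def find_sticks(im,P,roi=(.33,.74,.13,.385),z=.004):
    "sticks on the bench: list of (centre xy, direction blunt->point, length)"
    f=im.astype(int); m=((f[...,0]-f[...,2]>50)&(f[...,0]>140)).astype(np.uint8)
    n,L,st,_=cv2.connectedComponentsWithStats(m); out=[]
    for i in range(1,n):
        if st[i,4]<60: continue
        v,u=np.nonzero(L==i); X=pw("wrist",np.c_[u,v],z,P,1)[:,:2]; c=X.mean(0)
        if not(roi[0]<c[0]<roi[1] and roi[2]<c[1]<roi[3]): continue
        d=np.linalg.svd(X-c,full_matrices=False)[2][0]; a=(X-c)@d; w=(X-c)@np.array([-d[1],d[0]])
        if not .11<np.ptp(a)<.16 or w.std()>.006: continue
        lo=(a<a.min()+.014).sum(); hi=(a>a.max()-.014).sum()
        mid=c+d*(a.max()+a.min())/2
        if lo<hi: d=-d
        out.append((mid,np.arctan2(d[1],d[0]),np.ptp(a),min(lo,hi)/max(lo,hi)))
    return out
E
python3 - <<'E'
from h import *
np.set_printoptions(precision=4,suppress=True)
d=np.load("pics/w6.npz"); P=(d["p"],d["q"])
for o in find_sticks(d["im"],P): print(o)
for bl,pt in [((82,254),(368,253)),((364,308),(86,366)),((400,271),(679,214)),((670,458),(394,387))]:
    w=pw("wrist",np.array([bl,pt])/2.5+[100,60],.004,P,1)[:,:2]; v=w[1]-w[0]; print(w.mean(0),np.arctan2(v[1],v[0]),np.linalg.norm(v))
d=np.load("pics/w5.npz"); P=(d["p"],d["q"])
for x in (-58,-24,10,44): print(x,(wp("wrist",bw([[x/1e3+.0005-.0085,.05,.035],[x/1e3+.0005+.0085,.05,.035],[x/1e3+.0005-.0085,.04,.035]]),P)-[120,110]).ravel()*3)
print((wp("wrist",bw([[.0785,.025,.048],[.0885,.025,.048]]),P)-[120,110])*3)
E
```

```text
(array([0.6011, 0.3132]), np.float64(0.2053966136121558), np.float64(0.13351237269177724), np.float64(0.6851851851851852))
(array([0.4483, 0.3086]), np.float64(0.011692767504916565), np.float64(0.13402678249251798), np.float64(0.6666666666666666))
(array([0.4507, 0.2681]), np.float64(-2.937011381450847), np.float64(0.13428030298959392), np.float64(0.7222222222222222))
(array([0.6007, 0.2251]), np.float64(2.887704801046286), np.float64(0.1361202332012505), np.float64(0.6428571428571429))
[0.4508 0.3075] 0.002700285148398227 0.13937055597209108
[0.4507 0.2668] -2.936824739288494 0.1383953477935891
[0.6042 0.3128] 0.2006735783186114 0.13896013715766534
[0.6004 0.225 ] 2.8887257406593108 0.1390770659138324
-58 [249.1123 199.9985 290.9875 204.6885 246.3521 224.6323]
-24 [332.8648 209.3788 374.744  214.0692 330.1048 234.0138]
10 [416.6252 218.76   458.5084 223.4509 413.8656 243.3962]
44 [500.3937 228.142  542.2809 232.8334 497.6343 252.7795]
[[606.6844 303.6302]
 [632.3581 306.5066]]
```

```bash
cat >> h.py <<'E'
TX,TY=.0010,-.0012
def look_sticks():
    camover(.525,.27,.33); im,P=snap("ws%d"%int(state()["time_s"]*10)); return find_sticks(im,P)
def pick_place(s,notch_x):
    mid,phi,_,_=s; c=mid+.0025*np.array([np.cos(phi),np.sin(phi)]); q=down((phi-np.pi/2+np.pi)%(2*np.pi)-np.pi)
    command_gripper(.35); reach([*c,.08],q); movel([*c,.02],.12); h=movel([*c,.0015],.04,stop_force=8); z=state()["ee_pos"][2]
    command_gripper(0); g=state()["finger_gap"]; movel([*c,.10],.15); g2=state()["finger_gap"]
    print("pick",c,h,round(z,4),g,g2)
    if g2<.05: print("MISSED"); return False
    t=bw([notch_x+TX,TY,0])[:2]; reach([*t,.11],down(B[2])); g=state()["finger_gap"]
    movel([*t,.05],.12); h=movel([*t,z+.0255],.04,stop_force=4); print("place",h,state()["ee_pos"],g,state()["finger_gap"])
    command_gripper(.2); movel([*t,.11],.12); return g>.05
E
python3 - <<'E'
from h import *
s=look_sticks(); print(len(s)); s=min(s,key=lambda o:o[0][1])
pick_place(s,-.058)
camover(.53,.10,.33); im,P=snap("w7"); crop("w7c",im,110,110,266,200,3); print(state()["time_s"])
E
```

```text
4
pick [0.59868666 0.22561801] False 0.0013 0.06509903644036821 0.06398645321516368
place True [0.47402443 0.01849523 0.02678467] 0.06364117823896284 0.06846217752991134
37.2417
```

View pics/w7c.png

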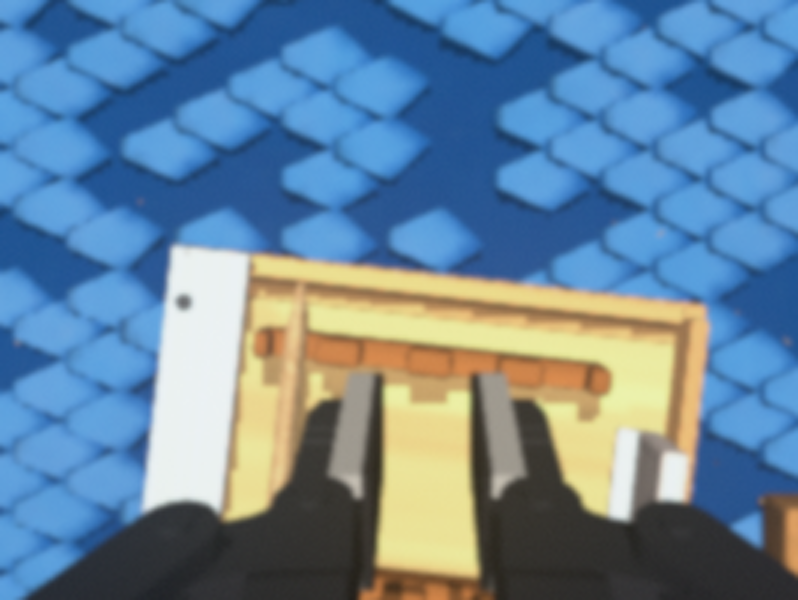

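The stick lies in notch pair 1 at about (292,390), its tip up and left at (302,285). I'll do the other three, looking again before each.

```bash
python3 - <<'E'
from h import *
for x in (-.024,.010,.044):
    s=look_sticks(); print(len(s),[np.round(o[0],3).tolist() for o in s])
    s=min(s,key=lambda o:o[0][1]+.05*o[0][0])
    if not pick_place(s,x): break
print(len(look_sticks()))
command_gripper(0)
camover(.53,.09,.36); im,P=snap("w8"); crop("w8c",im,110,110,266,200,3); print(state()["time_s"])
E
```

```text
3 [[0.601, 0.313], [0.448, 0.309], [0.451, 0.268]]
pick [0.44823891 0.26761005] False 0.0013 0.06599773707938322 0.06096439565706209
place True [0.50779223 0.01482705 0.0268123 ] 0.06208536836342951 0.06858410893423031
2 [[0.601, 0.313], [0.449, 0.308]]
pick [0.45157353 0.30848156] False 0.0013 0.06061279533250498 0.06405767808545006
place True [0.54161201 0.01116817 0.02684088] 0.06671873438487767 0.06615205304916341
1 [[0.601, 0.313]]
pick [0.60378105 0.3136898 ] False 0.0013 0.06490932413004519 0.06566315038056597
place True [0.57536253 0.00747392 0.02682446] 0.06284146271132354 0.06369592915485238
0
66.7833
```

View pics/w8c.png

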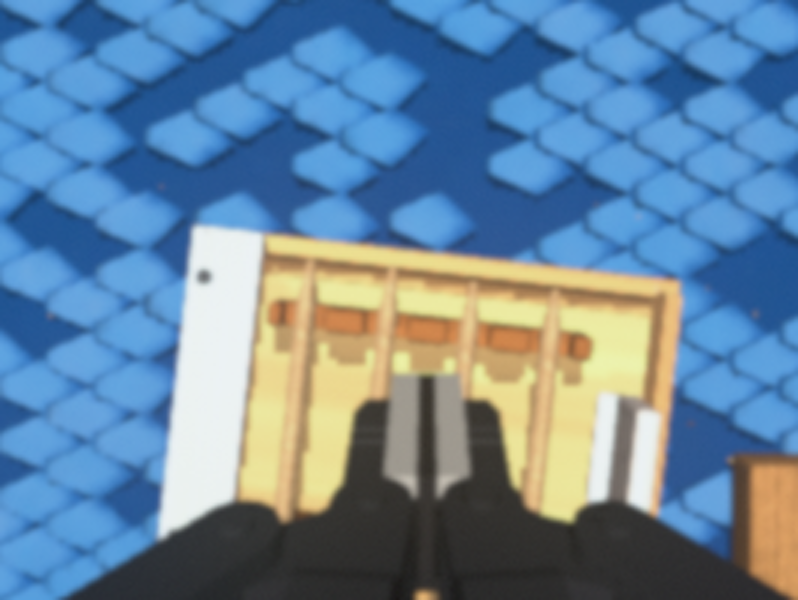

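```bash
python3 - <<'E'
from h import *
camover(.53,-.08,.29); im,P=snap("w9"); crop("w9c",im,130,0,266,200,3); print(state()["time_s"])
np.set_printoptions(precision=0,suppress=True)
q=lambda X:(wp("wrist",bw(np.array(X)),P)-[130,0])*3
for x in (-58,-24,10,44):
    x=x/1e3+TX; print("notch edges L/R comb inner top",q([[x+e,TY+y,.035] for y in (.04,-.04) for e in (-.0085,.0085)]).ravel())
    print("  stick top edges at inner comb, tips",q([[x+e,TY+y,.033] for y in (.04,-.04) for e in (-.004,.004)]+[[x,TY+.07,.029],[x,TY-.07,.029]]).ravel())
E
```

```text
67.9
notch edges L/R comb inner top [177. 145. 230. 151. 149. 395. 202. 401.]
  stick top edges at inner comb, tips [192. 150. 217. 153. 165. 398. 190. 401. 218.  67. 170. 494.]
notch edges L/R comb inner top [283. 157. 336. 163. 255. 407. 308. 413.]
  stick top edges at inner comb, tips [298. 162. 323. 165. 270. 410. 295. 413. 321.  78. 273. 505.]
notch edges L/R comb inner top [389. 169. 442. 175. 361. 419. 414. 425.]
  stick top edges at inner comb, tips [403. 174. 428. 177. 375. 422. 400. 424. 425.  90. 377. 517.]
notch edges L/R comb inner top [495. 181. 548. 187. 467. 431. 520. 437.]
  stick top edges at inner comb, tips [508. 186. 533. 189. 481. 433. 505. 436. 528. 102. 481. 528.]
```

View pics/w9c.png

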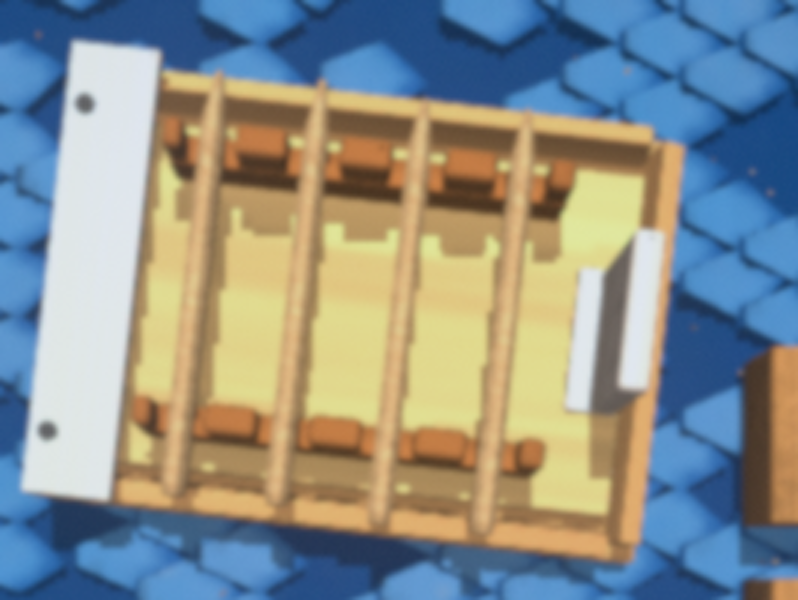

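All four sticks lie in their own notch pairs, evenly spaced. Their points are at the left end, with tips at (220,73), (322,82), (424,102) and (527,113). Tray and lip are in order, so I'm handing in.

```bash
python3 - <<'E'
from h import *
print(finish_job())
E
```

```text
the job is handed in; nothing more can be done
None
```

The job is handed in. Both blanks are on the bench clear of the base, the tray is hooked under the lip and lies flat, and all four sticks sit in their own notch pairs with points to the left; the bottle, cup and plug were never handled, but I did not re-check them at the end.

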